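Wipe the brass chips off the machine plate into the chip pan

TASK

Take the orange scraper block from its round black mat and use it to wipe all five curled brass chips off the raised steel plate into the red chip pan; let no chip end up anywhere else and never touch a chip with the robot itself. Then stand the scraper upright again in the middle of its mat and let go. Leave the finished bushings in the grey tray and the white tub where they are.

Things in the scene. Friction and masses are not known exactly. Their poses are not given: they have to be found in the camera images.
- scraper: hand scraper block standing upright: black foot 30 x 100 mm, 14 mm high, under an orange grip body 24 mm thick (its x), 92 mm wide (its y), whole height 75 mm; 0.1 to 0.21 kg. Origin: centre of its underside; x across the thickness, y along the 100 mm wiping edge, z up. Grip it across the 24 mm thickness, from above.
- mat: round black rubber mat, 150 mm across, 4 mm thick, fixed to the bench to the left or right of the plate; the scraper starts on it, at any angle. Origin: centre of its underside, z up.
- plate: fixed raised machine plate: dark steel top 160 mm (its x) by 220 mm (its y) on a blue base, flat, without rims, its top surface 50 mm above the bench. Origin: centre of its underside, z up. The chip pan touches one of its two 160 mm ends (+y or -y), the parts tray the other.
- pan: fixed red open chip pan 220 mm (its x) by 100 mm (its y), 40 mm high, walls and floor 4 mm, touching one end of the plate with its rim 10 mm below the plate's top. It lies at the plate's +y or -y end, square to the plate, axes parallel to the plate's. Origin: centre of its underside.
- parts_tray: fixed grey open tray, the same shape as the pan, at the plate's other end; holds two aluminium bushings. No chip belongs in it. Origin: centre of its underside, axes parallel to the plate's.
- chip0: loose brass chip, a C-shaped curl 24 mm across and 6 mm thick, about 12 g, lying flat on the plate, starts within 55 mm (x) and 60 mm (y) of the plate's centre. Origin: middle of the curl, at its underside.
- chip1: loose brass chip, a C-shaped curl 24 mm across and 6 mm thick, about 12 g, lying flat on the plate, starts within 55 mm (x) and 60 mm (y) of the plate's centre. Origin: middle of the curl, at its underside.
- chip2: loose brass chip, a C-shaped curl 24 mm across and 6 mm thick, about 12 g, lying flat on the plate, starts within 55 mm (x) and 60 mm (y) of the plate's centre. Origin: middle of the curl, at its underside.
- chip3: loose brass chip, a C-shaped curl 24 mm across and 6 mm thick, about 12 g, lying flat on the plate, starts within 55 mm (x) and 60 mm (y) of the plate's centre. Origin: middle of the curl, at its underside.
- chip4: loose brass chip, a C-shaped curl 24 mm across and 6 mm thick, about 12 g, lying flat on the plate, starts within 55 mm (x) and 60 mm (y) of the plate's centre. Origin: middle of the curl, at its underside.
- bushing0: finished aluminium bushing, loose, 32 mm across and 28 mm high, standing in the grey tray; bystander. Origin: centre of its underside.
- bushing1: finished aluminium bushing, loose, 32 mm across and 28 mm high, standing in the grey tray; bystander. Origin: centre of its underside.
- tub: loose white plastic tub 100 mm across, 100 mm high, on the other side of the plate from the mat; bystander. Origin: centre of its underside.
Mind the look-alikes: they are no part of the job. What is shaped like the scraper but green is not meant.

How it is judged:
By the outcome, as a careful person would: the job done as asked, in the order asked, and still so for the second after the job is handed in, with the robot touching nothing.
It also fails if it takes over 64 s, if anything falls off the work surface, if the arm or the gripper's body presses on something with over 40 N, if the wrist force passes 120 N, or if a joint passes its speed limit or range.

ROBOT

A 6-joint arm with a two-finger parallel gripper is mounted at the origin on the work surface. World frame = base frame: x ahead of the robot, y to its left, z up, the work surface at z = 0. Lengths are in m, angles in degrees, forces in N, time in s.
With the tool pointing down it reaches from about 0.375 to 0.75 m from the base axis. Payload 9 kg.
Tool frame: the origin (TCP) lies midway between the tips of the shut fingers; the grasp point (between the pads) lies 19 mm behind it; z points along the fingers, y is the line along which they close (so a half turn about z gives the same grasp; the last joint's range is limited). The gripper opens to 85 mm and grips with 20 to 120 N. Pads are 22 mm wide; open, the fingers measure 114 mm over their backs; the gripper's body (76 mm by 85 mm) begins 54 mm behind the grasp point. The pads swing forward as they close: fully open they stand 13 mm farther back than shut.
Start: joints at [56.625, 5.964, 5.575, 89.605, 0, 77.527], TCP at [0.214, 0.561, 0.231] pointing down, gripper open.
Joint ranges: [-171.21, 171.21], [-48.23, 106.86], [-62.78, 66.21], [-105.2, 120.99], [-86.42, 89.51], [-180, 180]. Speed limits (degrees/s): [127.2, 127.2, 147.25, 180, 180, 180].

INTERFACE

Orientations are given as [roll, pitch, yaw] about the fixed x, y, z axes, in that order (R = Rz(yaw) Ry(pitch) Rx(roll)).
In Python, from station import sense, read_camera, close_job, trace gives the robot as it stands. The module is installed in compiled form; this text tells all that it offers.
- The arm moves only by the tool drive_tool, never from a script. Its argument "plan" is text: rows parted by semicolons, each of 7 numbers parted by spaces: the closure in counts, from 0 (fully open) to 255 (shut), then the shift along the tool's x, y, z in cm, then the turn, a rotation vector about the tool's x, y, z in degrees. In form: fingers tx ty tz ax ay az; .... A call has 1 to 10 rows; each row shifts and turns the commanded pose from where the row before left it, along the tool's axes as they then stand; what a row does not reach is not made up. A row lasts 1/10 s, in which the tool goes at most 50 mm and 8.59 degrees, less where a joint would pass 70% of its speed; a pose out of reach is approached as far as the arm can. A call with a gripper value outside its range is refused whole. The fingers move at their own pace and stop on an object; "force" is the grip in N (left out, the last holds). Time passes only in rows, so rows that do not move let the fingers close. It gives the time, the measured TCP pose, the force, the opening and the grip force at its end, in the units of the state.
- sense(): the state, without advancing time (a new reading comes with each control period).
- read_camera(name): name is "side" or "top" or "wrist"; returns a dict with "color" (480x640x3 uint8, red, green, blue), "mtx" (3x3 intrinsics, pixels), "k1" (the pictures are not rectified: a ray, as slopes to the right and down, at radius r is drawn at 1 + k1 r^2 times it, then the intrinsics apply), "R" (3x3) and "t" (3): a world point X has camera coordinates R X + t. Camera axes: x right, y down, z forward; pixel columns grow to the right and rows downward; lengths in m; the calibration is good to about 2 mm. A picture is of the moment at which its call begins. There is no depth.
- close_job(): hands the job in; it is judged then, once.
Trained networks look in the newest picture that a camera, given by its name, has taken for a name from the list of things; names that differ only in an ending like _2 or _b are one class to them, and where a whole thing is asked for, a point or a joint stands for the part that bears it (a point fixed in the world has none). Each returns a list of dicts, best first, with "score" (0 to 1); they miss things now and then, are a little off and sometimes report something else, mostly with a low value. They report only what shows in the picture. A call takes as long as a camera call. They do not tell look-alikes from the thing itself.
- trace(camera, target): "pixels" (480x640 bool, what is visible of it) and "bbox" ([left, top, right, bottom] in pixels, round what is visible of it).
The state is a dict: "time_s": time; "q": joint angles; "dq": joint speeds; "joint_efforts": joint torques, N m; "eef_pos": TCP position; "ee_rot": TCP orientation; "force": force on the tool from outside, world axes, zero at the start; "ft_torque": the same for the moment, N m; "gripper_width": finger opening in m; "finger_force": force on a finger pad.
Only numpy, scipy, OpenCV 4.12 (cv2) and the standard library are available. Lean on these libraries where they do the work, as an engineer would, in place of code of your own. Each camera call takes 0.05 s, during which the arm holds its last target. There are 200 camera calls.

## Working session

There is one attempt and no reset: what is moved stays moved. The work goes in short steps, Python scripts to look and compute and a tool call to move; the robot and the scene stay as the last step left them, time stands still between calls to the robot, and variables do not carry over. Pictures are saved under pics/ and viewed, at most 10 in all, crops included, and the job is handed in when it is done.

Besides the shell and the picture viewer there is one more tool, called after "Emit:" by a JSON object that holds its "name" and its "arguments", one argument or row to a line. drive_tool: Moves the arm, as the interface text tells. Its arguments: {"type":"object","properties":{"plan":{"type":"string"},"force":{"type":"number"}},"required":["plan"]}

```bash
mkdir -p pics
cat > h.py <<'E'
import numpy as np, cv2
from station import sense, read_camera, close_job, trace
def ray(c,uv):
    K=c["mtx"];d=((uv[0]-K[0,2])/K[0,0],(uv[1]-K[1,2])/K[1,1])
    d=np.array(d);rd=np.hypot(*d);r=rd
    for _ in range(30): r=rd/(1+c["k1"]*r*r)
    s=d*(r/rd if rd>0 else 1)
    R=np.array(c["R"]);o=-R.T@np.array(c["t"]);return o,R.T@np.array([s[0],s[1],1])
def onz(c,uv,z):
    o,v=ray(c,uv);return o+v*(z-o[2])/v[2]
def proj(c,X):
    p=np.array(c["R"])@np.array(X)+np.array(c["t"]);s=p[:2]/p[2];s=s*(1+c["k1"]*(s@s));K=c["mtx"]
    return np.array([K[0,0]*s[0]+K[0,2],K[1,1]*s[1]+K[1,2]])
def save(c,n,crop=None,f=1):
    im=cv2.cvtColor(c["color"],cv2.COLOR_RGB2BGR)
    if crop: l,t,r,b=crop; im=im[t:b,l:r]
    cv2.imwrite("pics/"+n,cv2.resize(im,None,fx=f,fy=f))
def top_rect(c,cam,name,z):
    t=trace(cam,name)
    return t
E
python3 - <<'E'
from h import *
for n in("top","side"):
    c=read_camera(n);save(c,n+"0.png");print(n,c["mtx"].round(1).tolist(),c["k1"],(-c["R"].T@c["t"]).round(3),c["R"].round(2).tolist())
    for t in["scraper","mat","plate","pan","parts_tray","chip0","tub","bushing0"]:
        print(t,[(d["bbox"],round(d["score"],2),int(d["pixels"].sum())) for d in trace(n,t)])
print(sense())
E
```

```text
top [[525.6, 0.0, 310.9], [0.0, 525.6, 243.0], [0.0, 0.0, 1.0]] 0.04630805351845079 [ 0.276 -0.092  1.267] [[0.02, -1.0, 0.0], [-0.99, -0.02, -0.16], [0.16, -0.0, -0.99]]
scraper [([422.2, 236.3, 470.8, 268.3], 0.88, 595), ([416.0, 312.5, 466.2, 331.3], 0.77, 653), ([499.7, 270.1, 550.2, 290.2], 0.61, 792)]
mat [([410.4, 218.9, 469.5, 281.5], 0.81, 2262), ([280.3, 172.5, 288.5, 183.0], 0.68, 51)]
plate [([211.6, 159.2, 307.1, 234.4], 0.91, 6287)]
pan [([304.0, 154.7, 349.3, 249.3], 0.72, 3854)]
parts_tray [([167.3, 148.1, 220.9, 240.7], 0.81, 3469), ([268.7, 209.5, 276.1, 217.9], 0.57, 14)]
chip0 [([237.0, 171.5, 243.4, 179.1], 0.59, 34), ([238.2, 214.2, 246.1, 219.9], 0.56, 40), ([278.5, 173.1, 290.0, 184.1], 0.53, 50), ([241.5, 186.9, 252.2, 195.8], 0.52, 45)]
tub [([58.7, 203.8, 115.9, 246.8], 0.74, 1957)]
bushing0 [([192.0, 212.2, 207.9, 229.1], 0.6, 170)]
side [[474.0, 0.0, 326.6], [0.0, 474.0, 237.6], [0.0, 0.0, 1.0]] -0.02563926145380262 [ 0.046 -0.676  0.912] [[0.82, -0.58, 0.0], [-0.44, -0.62, -0.65], [0.38, 0.53, -0.76]]
scraper [([332.8, 360.7, 368.7, 418.1], 0.96, 1270), 
[... 503 characters left out ...]
325.7, 172.8], 0.47, 101)]
{'time_s': 0.9, 'q': array([ 5.66261055e+01,  5.96625889e+00,  5.57489387e+00,  8.96068421e+01,
       -3.80544473e-05,  7.75262176e+01]), 'dq': array([ 0.08706432, -0.06217536, -0.06439534, -0.06051369,  0.03947183,
       -0.04385162]), 'joint_efforts': array([-9.40876162e-04, -5.56750846e+01,  5.03778863e+01,  2.13626158e-04,
       -1.78073178e-04,  9.40690597e-06]), 'eef_pos': array([0.21404777, 0.56053557, 0.23131274]), 'ee_rot': array([1.79998258e+02, 4.24415477e-04, 1.59099888e+02]), 'force': array([ 0.55866502,  0.28940106, -0.46839613]), 'ft_torque': array([-0.02853185,  0.00850677, -0.01390361]), 'finger_force': 0.0, 'gripper_width': 0.08563013395699302}
```

View pics/top0.png

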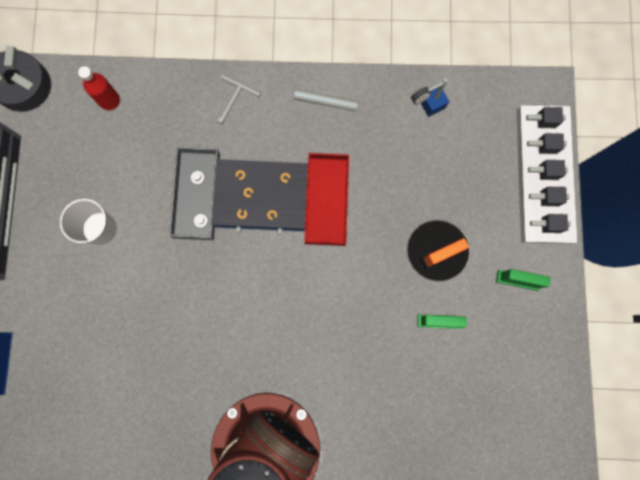

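View pics/side0.png

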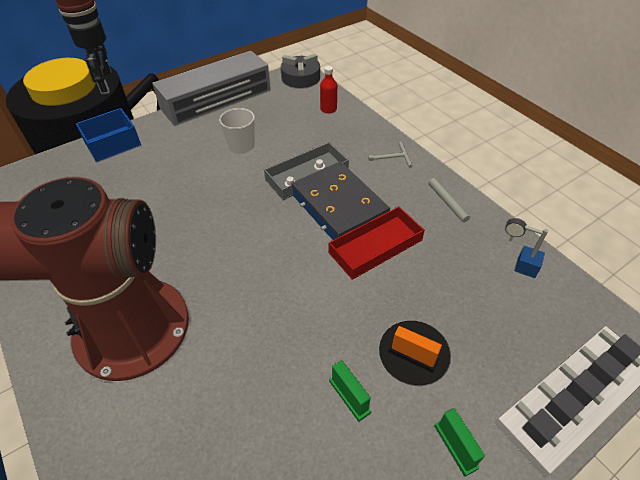

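The top view shows the orange scraper on the black mat at (445,250). Two green look-alikes stand at (442,321) and (524,280). Only the orange one on the mat fits the description, so I confirm it in a crop. The plate is at (262,195) with chips at (240,174), (285,177), (248,192), (242,213) and (272,214). The red pan is at (327,199) and the grey tray at (195,194). The side view agrees with all of this.

```bash
cat >> h.py <<'E'
from scipy.optimize import minimize
def box(x,y,a,sx,sy,z0,z1):
    c,s=np.cos(a),np.sin(a);return [np.array([x+c*u-s*v,y+s*u+c*v,z]) for u in(-sx/2,sx/2) for v in(-sy/2,sy/2) for z in(z0,z1)]
def disc(x,y,r,z0,z1): return [np.array([x+r*np.cos(a),y+r*np.sin(a),z]) for a in np.linspace(0,6.283,60) for z in(z0,z1)]
def fit(views,shape,p0,S=8):
    """views: [(cam,mask)], shape(p)->points; fits silhouette by hull difference"""
    ms=[]
    for c,m in views:
        ys,xs=np.nonzero(m);l,t,r,b=xs.min()-12,ys.min()-12,xs.max()+13,ys.max()+13
        l,t=max(l,0),max(t,0)
        ms.append((c,l,t,cv2.resize(m[t:b,l:r].astype(np.float32),None,fx=S,fy=S,interpolation=cv2.INTER_LINEAR)>.5))
    def cost(p):
        e=0
        for c,l,t,m in ms:
            q=np.array([proj(c,X) for X in shape(p)]);q=(q-[l,t]+.5)*S
            im=np.zeros(m.shape,np.uint8);cv2.fillConvexPoly(im,cv2.convexHull((q*16).astype(np.int32)),1,shift=4)
            e+=(im.astype(bool)^m).sum()/m.sum()
        return e
    p0=np.array(p0,float);best=None
    for k in range(3):
        n=len(p0);sim=np.vstack([p0]+[p0+np.eye(n)[i]*([.01,.01,.15][i]*(1 if k!=1 else -1)) for i in range(n)])
        r=minimize(cost,p0,method="Nelder-Mead",options=dict(initial_simplex=sim,xatol=1e-4,fatol=1e-5,maxiter=250))
        if best is None or r.fun<best.fun:best=r
        p0=best.x
    return best.x,best.fun
def cmask(c,kind):
    h=cv2.cvtColor(c["color"],cv2.COLOR_RGB2HSV).astype(int);H,Sa,V=h[...,0],h[...,1],h[...,2]
    return {"orange":(H>6)&(H<22)&(Sa>150)&(V>60),"red":((H<5)|(H>174))&(Sa>150)&(V>50)}[kind]
def big(m,near=None):
    n,l,s,cen=cv2.connectedComponentsWithStats(m.astype(np.uint8))
    i=1+np.argmax(s[1:,4]) if near is None else 1+np.argmin(np.hypot(*(cen[1:]-near).T)+1e3*(s[1:,4]<15));return l==i
E
python3 - <<'E'
from h import *
T=read_camera("top");S=read_camera("side")
save(T,"crop1.png",(390,200,570,345),4)
o=[(T,big(cmask(T,"orange"),(447,250))),(S,big(cmask(S,"orange"),(415,347)))]
r=[(T,big(cmask(T,"red"),(327,199))),(S,big(cmask(S,"red"),(376,242)))]
p=onz(T,(447,250),.08);sh=lambda p:box(*p,.024,.092,.018,.079)
for v in (o,o[:1],o[1:]): 
  R=min((fit(v,sh,[p[0],p[1],a]) for a in(0,.5,-.5,1.2)),key=lambda q:q[1]);print("scr",R[0].round(4),np.degrees(R[0][2]).round(1),R[1])
p=onz(T,(327,199),.03);sh=lambda p:box(*p,.220,.1,0,.04)
for v in (r,r[:1],r[1:]): 
  R=fit(v,sh,[p[0],p[1],0]);print("pan",R[0].round(4),np.degrees(R[0][2]).round(1),R[1])
m=trace("top","mat")[0]["pixels"]|o[0][1];m=cv2.morphologyEx(m.astype(np.uint8),cv2.MORPH_CLOSE,np.ones((7,7)))>0
m2=trace("side","mat")[0]["pixels"]|o[1][1];m2=cv2.morphologyEx(m2.astype(np.uint8),cv2.MORPH_CLOSE,np.ones((7,7)))>0
q=onz(T,(438,250),0)
for v in([(T,m)],[(S,m2)],[(T,m),(S,m2)]): print("mat",*fit(v,lambda p:disc(*p,.075,0,.004),q[:2]))
pl=trace("top","plate")[0]["pixels"]
print("plate",*fit([(T,pl)],lambda p:box(*p,.16,.22,0,.05),[*onz(T,(262,195),.05)[:2],0]))
for u in[(240,174),(285,177),(248,192),(242,213),(272,214)]:
  mm=cmask(T,"orange");b=big(mm,u);ys,xs=np.nonzero(b);e=((xs.min()+xs.max())/2,(ys.min()+ys.max())/2)
  print(u,b.sum(),onz(T,e,.056).round(3))
for n in("tub",):
  print(n,onz(T,((58.7+115.9)/2,225),.1))
E
```

```text
scr [ 0.4552 -0.4067  0.4576] 26.2 0.20447993840568915
scr [ 0.4548 -0.4075  0.4382] 25.1 0.15397838899803537
scr [ 0.4554 -0.4066  0.4676] 26.8 0.04414572064906141
pan [ 0.5833 -0.1264 -0.0185] -1.1 0.08616878409005038
pan [ 0.5852 -0.127  -0.0179] -1.0 0.060921445998419296
pan [ 0.5833 -0.1262 -0.0172] -1.0 0.02360641459165898
mat [ 0.4668695  -0.40090044] 0.04149482321605018
mat [ 0.46739824 -0.39901516] 0.04743899003415854
mat [ 0.46714659 -0.40010966] 0.09179313971256652
plate [ 0.58738784  0.03250643 -0.01116497] 0.0734217842832611
(240, 174) 573 [ 0.454 -0.406  0.056]
(285, 177) 573 [ 0.454 -0.406  0.056]
(248, 192) 573 [ 0.454 -0.406  0.056]
(242, 213) 573 [ 0.454 -0.406  0.056]
(272, 214) 573 [ 0.454 -0.406  0.056]
tub [0.48930022 0.40869831 0.1       ]
```

View pics/crop1.png

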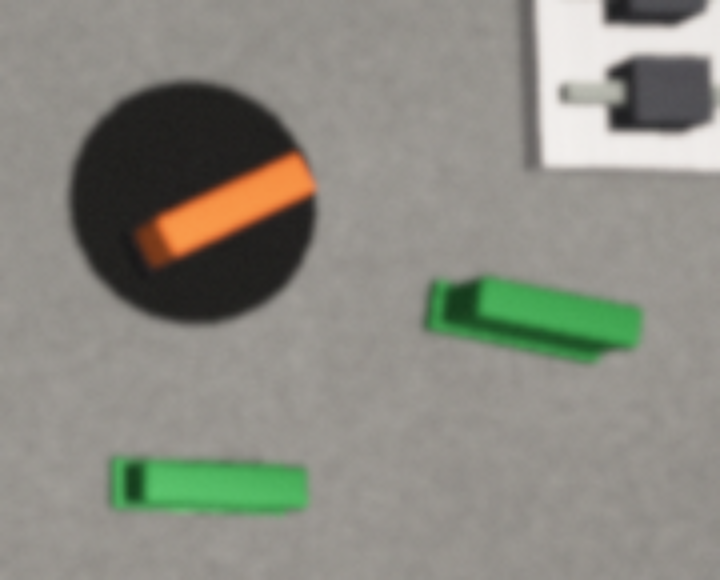

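The crop shows the orange block on the black mat, and the other two are clearly green, so the orange one is the scraper. Starting to move.

Emit:
{"name": "drive_tool", "arguments": {
  "plan": "0 -4 -2.6 0 0 0 0;0 -4 -2.6 0 0 0 0;0 -4 -2.6 0 0 0 0;0 -4 -2.6 0 0 0 0;0 -4 -2.6 0 0 0 0;0 -4 -2.6 0 0 0 0;0 -4 -2.6 0 0 0 0;0 -4 -2.6 0 0 0 0;0 -4 -2.6 0 0 0 0;0 -4 -2.6 0 0 0 0",
  "force": 60
}}

```text
time_s: 2.15
eef_pos: [0.4959, 0.1731, 0.2316]
ee_rot: [180.0, 0.0, 159.1]
force: [0.4, -0.2, -0.4]
gripper_width: 0.0852
finger_force: 0.0
```

```bash
cat >> h.py <<'E'
from scipy.spatial.transform import Rotation as Ro
def rows(goal,yaw,n,start=None):
    """print n equal-turn rows from the present (or given) pose to goal xyz/yaw"""
    s=sense();p=np.array(s["eef_pos"]);y=s["ee_rot"][2]
    if start: p=np.array(start[:3]);y=start[3]
    dy=(yaw-y+180)%360-180;d=(np.array(goal)-p)/n
    print("at",p.round(4),round(y,2),"turn/row az",round(-dy/n,2),"step mm",(np.linalg.norm(d)*1000).round(1))
    for k in range(n):
        R=Ro.from_euler("xyz",[180,0,y+dy*k/n],degrees=True).as_matrix();print((R.T@d*100).round(2))
E
python3 - <<'E'
from h import *
rows([.455,-.407,.2],116.2,12)
T=read_camera("top");save(T,"c.png",(210,150,310,240),6)
m=cv2.cvtColor(T["color"],cv2.COLOR_RGB2HSV)
b=(m[...,0]>8)&(m[...,0]<28)&(m[...,1]>110);b[:,:215]=0;b[:,303:]=0;b[:160]=0;b[232:]=0
n,l,s,c=cv2.connectedComponentsWithStats(b.astype(np.uint8))
a=np.radians(-1.1);
for i in range(1,n):
  if s[i,4]>5:
    e=(s[i,0]+s[i,2]/2-.5,s[i,1]+s[i,3]/2-.5);w=onz(T,e,.056)[:2];d=w-[.587,.0335]
    print(s[i],w.round(3),"plate frame",(np.array([[np.cos(a),np.sin(a)],[-np.sin(a),np.cos(a)]])@d).round(3))
E
```

```text
at [0.4959 0.1731 0.2316] 159.09 turn/row az 3.57 step mm 48.5
[-1.41 -4.64  0.26]
[-1.69 -4.54  0.26]
[-1.97 -4.43  0.26]
[-2.25 -4.29  0.26]
[-2.51 -4.15  0.26]
[-2.76 -3.98  0.26]
[-3.01 -3.8   0.26]
[-3.24 -3.61  0.26]
[-3.45 -3.4   0.26]
[-3.66 -3.18  0.26]
[-3.85 -2.94  0.26]
[-4.03 -2.7   0.26]
[236 170   9  10  54] [0.629 0.08 ] plate frame [0.041 0.047]
[281 173   9  10  53] [ 0.624 -0.027] plate frame [ 0.038 -0.06 ]
[243 188  10   9  54] [0.586 0.06 ] plate frame [-0.001  0.027]
[237 210  10   9  53] [0.533 0.072] plate frame [-0.055  0.038]
[267 210  10  10  53] [0.533 0.002] plate frame [-0.053 -0.033]
```

Emit:
{"name": "drive_tool", "arguments": {
  "plan": "0 -1.4 -4.6 0.3 0 0 3.6;0 -1.7 -4.5 0.3 0 0 3.6;0 -2 -4.4 0.3 0 0 3.6;0 -2.3 -4.3 0.3 0 0 3.6;0 -2.5 -4.1 0.3 0 0 3.6;0 -2.8 -4 0.3 0 0 3.6;0 -3 -3.8 0.3 0 0 3.6;0 -3.2 -3.6 0.3 0 0 3.6;0 -3.5 -3.4 0.3 0 0 3.6;0 -3.7 -3.2 0.3 0 0 3.6"
}}

```text
time_s: 3.2
eef_pos: [0.4611, -0.3103, 0.2013]
ee_rot: [180.0, 0.0, 122.9]
force: [1.0, 0.8, -0.8]
gripper_width: 0.0856
finger_force: 0.0
```

Emit:
{"name": "drive_tool", "arguments": {
  "plan": "0 -3.8 -2.9 0.3 0 0 3.5;0 -2.5 -1.6 0 0 0 3.4;0 0 0 0 0 0 0;0 0 0 0 0 0 0"
}}

```text
time_s: 3.6
eef_pos: [0.4562, -0.3858, 0.1979]
ee_rot: [180.0, -0.1, 116.2]
force: [-0.3, 0.4, 0.6]
gripper_width: 0.0856
finger_force: 0.0
```

Run:
```python
from h import *
W=read_camera("wrist");save(W,"w1.png");T=read_camera("side")
print(sense()["eef_pos"],sense()["ee_rot"])
b=big(cmask(W,"orange"));print(b.sum())
print("wrist fit",*fit([(W,b)],lambda p:box(*p,.024,.092,.018,.079),[.455,-.407,.457]))
```

```text
[ 0.45669078 -0.3847592   0.19838097] [ 1.79988050e+02 -1.63033897e-02  1.16271069e+02]
4339
wrist fit [ 0.45544709 -0.40891297  0.46637089] 0.04947924169523755
```

View pics/w1.png

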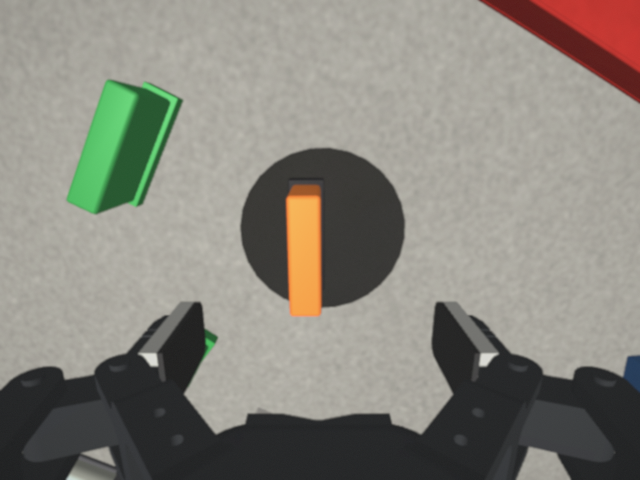

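The wrist view shows the scraper at (305,255) on the mat at (323,227), and its pose agrees with the other cameras to 2 mm. Descending now.

Run:
```python
from h import *
rows([.4555,-.4083,.198],116.5,1);rows([.4555,-.4083,.031],116.5,5)
```

```text
at [ 0.4567 -0.3848  0.1984] 116.27 turn/row az -0.23 step mm 23.6
[-2.06 -1.15  0.04]
at [ 0.4567 -0.3848  0.1984] 116.27 turn/row az -0.05 step mm 33.8
[-0.41 -0.23  3.35]
[-0.41 -0.23  3.35]
[-0.41 -0.23  3.35]
[-0.41 -0.23  3.35]
[-0.41 -0.23  3.35]
```

Emit:
{"name": "drive_tool", "arguments": {
  "plan": "0 -2.05 -1.15 0 0 0 -0.2;0 0 0 4 0 0 0;0 0 0 4 0 0 0;0 0 0 4 0 0 0;0 0 0 3 0 0 0;0 0 0 1.75 0 0 0;0 0 0 0 0 0 0;0 0 0 0 0 0 0"
}}

```text
time_s: 4.5
eef_pos: [0.4558, -0.4085, 0.0317]
ee_rot: [180.0, 0.0, 116.5]
force: [0.5, 0.4, 0.6]
gripper_width: 0.0856
finger_force: 0.0
```

Emit:
{"name": "drive_tool", "arguments": {
  "plan": "255 0 0 0 0 0 0;255 0 0 0 0 0 0;255 0 0 0 0 0 0;255 0 0 0 0 0 0;255 0 0 0 0 0 0;255 0 0 0 0 0 0;255 0 0 0 0 0 0;255 0 0 0 0 0 0;255 0 0 0 0 0 0;255 0 0 0 0 0 0",
  "force": 60
}}

```text
time_s: 5.5
eef_pos: [0.4554, -0.4093, 0.0313]
ee_rot: [180.0, 0.0, 116.4]
force: [-0.5, 1.2, 5.3]
gripper_width: 0.0229
finger_force: 59.0
```

Emit:
{"name": "drive_tool", "arguments": {
  "plan": "255 0 0 -1 0 0 0;255 0 0 -2 0 0 0;255 0 0 -4 0 0 0;255 0 0 -4 0 0 0;255 0 0 -3 0 0 0;255 0 0 0 0 0 0"
}}

```text
time_s: 6.1
eef_pos: [0.4566, -0.411, 0.1764]
ee_rot: [179.9, 0.4, 116.4]
force: [-0.1, -0.1, -1.4]
gripper_width: 0.0234
finger_force: 58.9
```

Run:
```python
from h import *
rows([.6217,.1227,.171],178.9,14);print(sense()["gripper_width"])
S=read_camera("side");save(S,"s2.png",(340,260,500,380),4)
```

```text
at [ 0.4566 -0.411   0.1764] 116.4 turn/row az -4.46 step mm 39.9
[2.89 2.75 0.04]
[2.67 2.97 0.04]
[2.43 3.17 0.04]
[2.17 3.35 0.04]
[1.91 3.51 0.04]
[1.63 3.64 0.04]
[1.34 3.76 0.04]
[1.04 3.85 0.04]
[0.74 3.92 0.04]
[0.43 3.97 0.04]
[0.12 3.99 0.04]
[-0.19  3.99  0.04]
[-0.5   3.96  0.04]
[-0.8   3.91  0.04]
0.023390987528140894
```

Emit:
{"name": "drive_tool", "arguments": {
  "plan": "255 2.9 2.7 0 0 0 -4.5;255 2.7 3 0 0 0 -4.5;255 2.4 3.2 0 0 0 -4.5;255 2.2 3.4 0 0 0 -4.5;255 1.9 3.5 0 0 0 -4.5;255 1.6 3.6 0 0 0 -4.5;255 1.3 3.8 0 0 0 -4.5;255 1 3.8 0 0 0 -4.5;255 0.7 3.9 0 0 0 -4.5;255 0.4 4 0 0 0 -4.5"
}}

```text
time_s: 7.15
eef_pos: [0.573, -0.0263, 0.1691]
ee_rot: [-180.0, -0.1, 161.6]
force: [0.1, -0.4, -0.8]
gripper_width: 0.0233
finger_force: 59.0
```

Emit:
{"name": "drive_tool", "arguments": {
  "plan": "255 0.1 4 0 0 0 -4.4;255 -0.2 4 0 0 0 -4.4;255 -0.5 4 0 0 0 -4.4;255 -0.8 3.9 0 0 0 -4.3;255 0 0 0 0 0 0;255 0 0 0 0 0 0"
}}

```text
time_s: 7.75
eef_pos: [0.6197, 0.1258, 0.1689]
ee_rot: [-180.0, -0.2, 179.0]
force: [-0.5, -0.8, -1.6]
gripper_width: 0.0235
finger_force: 59.2
```

Run:
```python
from h import *
rows([.6217,.1227,.095],178.9,3)
T=read_camera("top");save(T,"t3.png",(150,130,370,260),3.5)
for v in [(T,big(cmask(T,"orange")))],: print(fit(v,lambda p:box(*p,.024,.092,sense()["eef_pos"][2]-.0133,sense()["eef_pos"][2]+.0477),[.6217,.1227,1.55]),sense()["eef_pos"])
```

```text
at [0.6197 0.1258 0.1689] 178.97 turn/row az 0.02 step mm 24.7
[-0.07 -0.1   2.46]
[-0.07 -0.1   2.46]
[-0.07 -0.1   2.46]
(array([0.61701521, 0.1322193 , 1.81141308]), np.float64(0.6582852101379532)) [0.61977691 0.12484325 0.16930902]
```

View pics/t3.png

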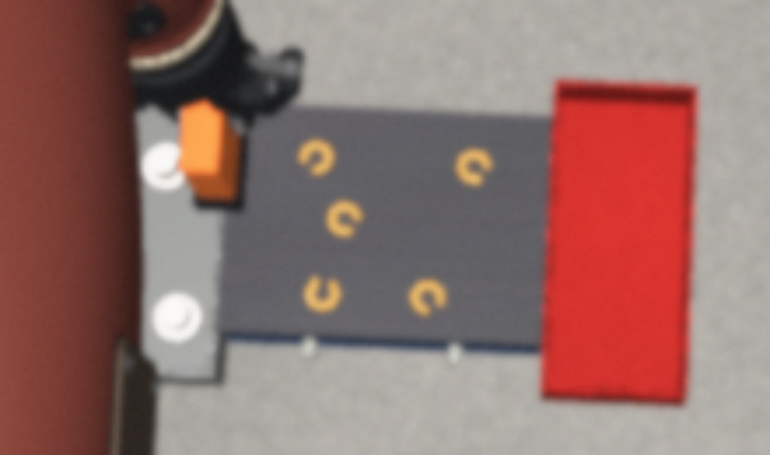

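The crop shows the scraper held upright above the tray end of the plate at (210,155), square to the plate. All five chips lie ahead of it, at (316,157), (474,166), (344,218), (322,294) and (428,297). I lower it.

Emit:
{"name": "drive_tool", "arguments": {
  "plan": "255 -0.2 -0.2 3 0 0 0;255 0 0 3 0 0 0;255 0 0 1.5 0 0 0;255 0 0 0.8 0 0 0;255 0 0 0.3 0 0 0;255 0 0 0.2 0 0 0;255 0 0 0 0 0 0;255 0 0 0 0 0 0"
}}

```text
time_s: 8.6
eef_pos: [0.6232, 0.123, 0.0839]
ee_rot: [180.0, 0.1, 178.9]
force: [0.5, -0.2, -2.3]
gripper_width: 0.0231
finger_force: 59.2
```

Emit:
{"name": "drive_tool", "arguments": {
  "plan": "255 0 0 0.3 0 0 0;255 0 0 0.1 0 0 0;255 0 0 0.1 0 0 0;255 0 0 0 0 0 0;255 0 0 0 0 0 0"
}}

```text
time_s: 9.1
eef_pos: [0.6225, 0.123, 0.0778]
ee_rot: [180.0, -0.0, 178.9]
force: [-0.3, -0.1, -1.4]
gripper_width: 0.0232
finger_force: 59.2
```

Emit:
{"name": "drive_tool", "arguments": {
  "plan": "255 0 0 0.05 0 0 0;255 0 0 0.05 0 0 0;255 0 0 0 0 0 0;255 0 0 0 0 0 0"
}}

```text
time_s: 9.5
eef_pos: [0.6227, 0.1231, 0.0773]
ee_rot: [180.0, 0.0, 178.9]
force: [-3.1, -0.1, 4.9]
gripper_width: 0.0229
finger_force: 59.9
```

Emit:
{"name": "drive_tool", "arguments": {
  "plan": "255 0 -0.3 -0.1 0 0 0;255 0 -1 0 0 0 0;255 0 -1 0 0 0 0;255 0 -1 0 0 0 0;255 0 -1 0 0 0 0;255 0 -1 0 0 0 0;255 0 -1 0 0 0 0;255 0 -1 0 0 0 0;255 0 -1 0 0 0 0;255 0 -1 0 0 0 0"
}}

```text
time_s: 10.5
eef_pos: [0.6208, 0.0292, 0.0778]
ee_rot: [180.0, 0.0, 178.9]
force: [0.2, 0.5, -1.1]
gripper_width: 0.0236
finger_force: 59.2
```

Run:
```python
from h import *
T=read_camera("top");S=read_camera("side");a=cv2.resize(T["color"][140:255,160:360],None,fx=4,fy=4,interpolation=2)[:,:400*2]
b=cv2.resize(S["color"][135:285,255:430],None,fx=2.2,fy=2.2)
h=max(a.shape[0],b.shape[0]);im=np.zeros((600,800,3),np.uint8);a=cv2.resize(a,(460,264));im[:264,:460]=a;im[264:264+330,:385]=b
cv2.imwrite("pics/t4.png",im[...,::-1]);print(sense()["eef_pos"],sense()["force"])
```

```text
[0.62086921 0.02862974 0.07784202] [ 0.77151996  1.18582684 -1.72734557]
```

View pics/t4.png

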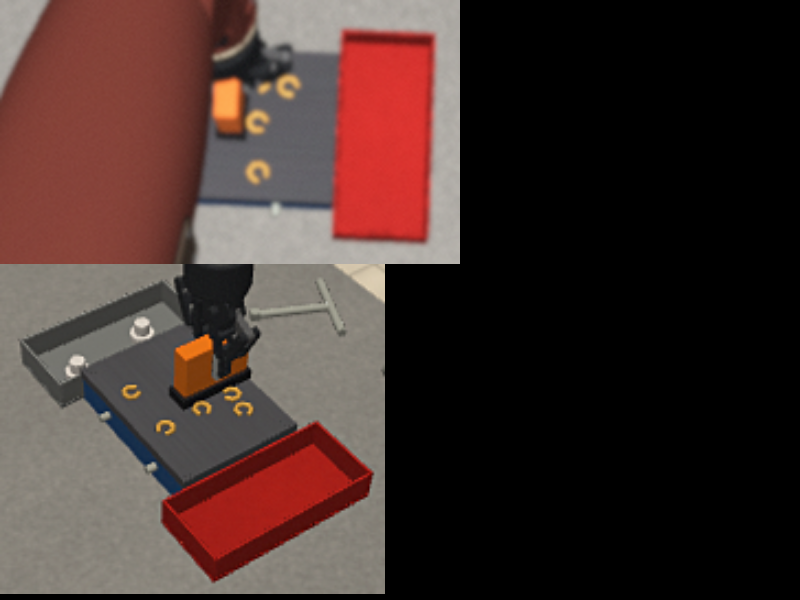

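Three chips are being pushed ahead of the foot, and two are left in the other lane. I continue.

Emit:
{"name": "drive_tool", "arguments": {
  "plan": "255 0 -1 0 0 0 0;255 0 -1 0 0 0 0;255 0 -1 0 0 0 0;255 0 -1 0 0 0 0;255 0 -1 0 0 0 0;255 0 -1 0 0 0 0;255 0 -1 0 0 0 0;255 0 -1 0 0 0 0;255 0 -0.8 0 0 0 0;255 0 -0.8 0 0 0 0"
}}

```text
time_s: 11.6
eef_pos: [0.6189, -0.0667, 0.0778]
ee_rot: [180.0, -0.0, 178.9]
force: [-0.7, -0.8, -1.9]
gripper_width: 0.0235
finger_force: 59.2
```

Emit:
{"name": "drive_tool", "arguments": {
  "plan": "255 0 -0.8 0 0 0 0;255 0 -0.8 0 0 0 0;255 0 -0.8 0 0 0 0;255 0 0 0 0 0 0;255 0 0 0 0 0 0"
}}

```text
time_s: 12.1
eef_pos: [0.6185, -0.09, 0.0778]
ee_rot: [180.0, -0.0, 178.9]
force: [1.0, -1.0, -0.5]
gripper_width: 0.0233
finger_force: 59.2
```

```bash
cat >> h.py <<'E'
def both(name):
    T=read_camera("top");S=read_camera("side");im=np.zeros((600,800,3),np.uint8)
    a=cv2.resize(T["color"][140:255,160:360],(460,264));im[:264,:460]=a
    b=cv2.resize(S["color"][135:285,255:430],None,fx=2.2,fy=2.2);im[264:594,:385]=b
    cv2.imwrite("pics/"+name,im[...,::-1]);s=sense();print(s["eef_pos"],s["force"],s["ee_rot"])
E
python3 -c "
from h import *
both('t5.png')"
```

```text
[ 0.61846934 -0.0896383   0.07779435] [-0.4108176   0.30996978 -1.54855538] [ 1.79988893e+02 -5.50035250e-04  1.78915672e+02]
```

View pics/t5.png

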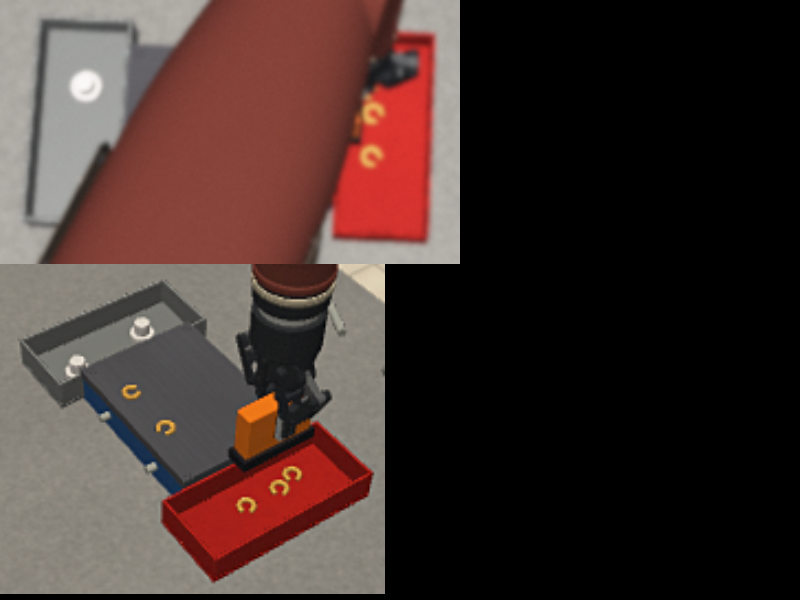

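Three chips are in the pan at side-crop (246,505), (279,487) and (292,474). Two remain on the plate, so I go back for the second lane.

Emit:
{"name": "drive_tool", "arguments": {
  "plan": "255 0 0 -2 0 0 0;255 0 0 -3 0 0 0;255 1 3.5 0 0 0 0;255 1 3.5 0 0 0 0;255 1 3.5 0 0 0 0;255 1 3.5 0 0 0 0;255 1 3.5 0 0 0 0;255 1 2.5 0 0 0 0;255 1.1 1.2 0 0 0 0;255 0 0 0 0 0 0"
}}

```text
time_s: 13.2
eef_pos: [0.5503, 0.1249, 0.1279]
ee_rot: [180.0, -0.0, 179.0]
force: [0.1, -0.3, -1.8]
gripper_width: 0.023
finger_force: 59.5
```

Emit:
{"name": "drive_tool", "arguments": {
  "plan": "255 0 0 2.5 0 0 0;255 0 0 1.5 0 0 0;255 0 0 0.5 0 0 0;255 0 0 0.3 0 0 0;255 0 0 0 0 0 0;255 0 0 0 0 0 0"
}}

```text
time_s: 13.8
eef_pos: [0.5521, 0.1232, 0.0806]
ee_rot: [180.0, 0.1, 178.9]
force: [0.9, 0.0, -1.1]
gripper_width: 0.0234
finger_force: 59.5
```

Emit:
{"name": "drive_tool", "arguments": {
  "plan": "255 0 -0.3 0.2 0 0 0;255 0 -1 0 0 0 0;255 0 -1 0 0 0 0;255 0 -1 0 0 0 0;255 0 -1 0 0 0 0;255 0 -1 0 0 0 0;255 0 -1 0 0 0 0;255 0 -1 0 0 0 0;255 0 -1 0 0 0 0;255 0 -1 0 0 0 0"
}}

```text
time_s: 14.8
eef_pos: [0.5498, 0.0296, 0.0778]
ee_rot: [180.0, 0.0, 178.9]
force: [0.2, -0.2, -0.7]
gripper_width: 0.0233
finger_force: 59.5
```

Emit:
{"name": "drive_tool", "arguments": {
  "plan": "255 0 -1 0 0 0 0;255 0 -1 0 0 0 0;255 0 -1 0 0 0 0;255 0 -1 0 0 0 0;255 0 -1 0 0 0 0;255 0 -1 0 0 0 0;255 0 -1 0 0 0 0;255 0 -1 0 0 0 0;255 0 -0.8 0 0 0 0;255 0 -0.8 0 0 0 0"
}}

```text
time_s: 15.8
eef_pos: [0.5479, -0.0663, 0.0778]
ee_rot: [180.0, 0.0, 178.9]
force: [0.5, 1.0, -1.7]
gripper_width: 0.0233
finger_force: 59.4
```

Emit:
{"name": "drive_tool", "arguments": {
  "plan": "255 0 -0.8 0 0 0 0;255 0 -0.8 0 0 0 0;255 0 -0.8 0 0 0 0;255 0 0 0 0 0 0;255 0 0 0 0 0 0;255 0 0 -2 0 0 0;255 0 0 -4 0 0 0;255 0 0 -4 0 0 0;255 0 0 0 0 0 0"
}}

```text
time_s: 16.7
eef_pos: [0.5501, -0.0902, 0.184]
ee_rot: [-179.8, 0.5, 178.9]
force: [0.9, 0.3, -0.0]
gripper_width: 0.0234
finger_force: 59.5
```

```bash
python3 -c "
from h import *
both('t6.png')
rows([.467,-.4,.178],116.5,10)"
```

```text
[ 0.54815562 -0.08951843  0.17869638] [ 0.51829933  0.01883621 -0.86526796] [-1.79965628e+02  1.14840114e-01  1.78924985e+02]
at [ 0.5482 -0.0895  0.1787] 178.92 turn/row az 6.24 step mm 32.1
[ 0.75 -3.12  0.01]
[ 0.41 -3.18  0.01]
[ 0.06 -3.21  0.01]
[-0.29 -3.2   0.01]
[-0.63 -3.15  0.01]
[-0.97 -3.06  0.01]
[-1.3  -2.93  0.01]
[-1.61 -2.78  0.01]
[-1.9  -2.58  0.01]
[-2.17 -2.36  0.01]
```

View pics/t6.png

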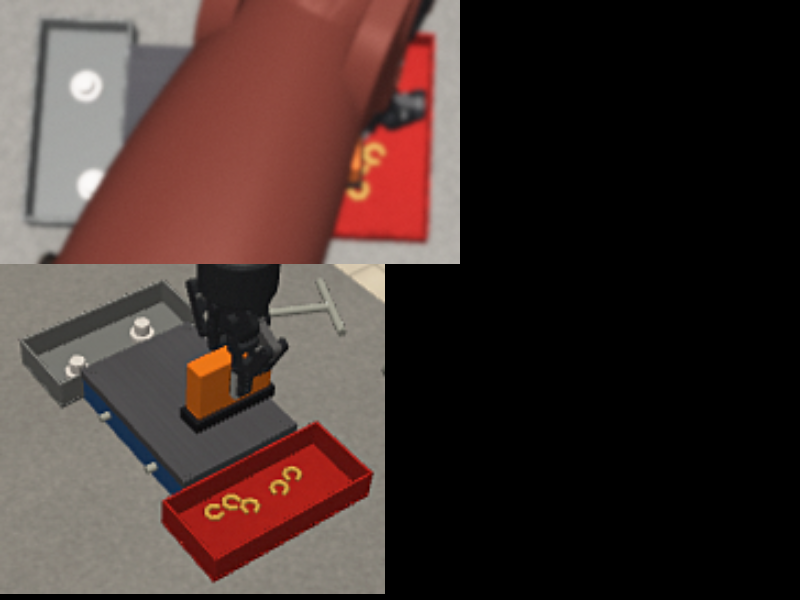

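All five chips are in the pan, at side-crop (214,511), (232,501), (249,506), (279,487) and (292,474), and the plate is clear. I take the scraper back to the mat centre (0.467, -0.400).

Emit:
{"name": "drive_tool", "arguments": {
  "plan": "255 0.8 -3.1 0 0 0 6.2;255 0.4 -3.2 0 0 0 6.2;255 0.1 -3.2 0 0 0 6.2;255 -0.3 -3.2 0 0 0 6.2;255 -0.6 -3.2 0 0 0 6.2;255 -1 -3.1 0 0 0 6.2;255 -1.3 -2.9 0 0 0 6.2;255 -1.6 -2.8 0 0 0 6.2;255 -1.9 -2.6 0 0 0 6.2;255 -2.2 -2.4 0 0 0 6.2"
}}

```text
time_s: 17.8
eef_pos: [0.4648, -0.4017, 0.1757]
ee_rot: [-180.0, -0.2, 116.7]
force: [0.8, 0.3, -1.0]
gripper_width: 0.0237
finger_force: 59.4
```

Emit:
{"name": "drive_tool", "arguments": {
  "plan": "255 0 0 0 0 0 0;255 0 0 0 0 0 0;255 0 0 0 0 0 0;255 0 0 0 0 0 0"
}}

```text
time_s: 18.2
eef_pos: [0.466, -0.4002, 0.1773]
ee_rot: [180.0, -0.0, 117.0]
force: [0.5, -0.1, -1.6]
gripper_width: 0.0236
finger_force: 59.4
```

Run:
```python
from h import *
rows([.467,-.4,.0318],116.5,1)
T=read_camera("top");S=read_camera("side");z=sense()["eef_pos"][2]-.0273
for n,v in(("top",T),("side",S)):
  try: print(n,*fit([(v,big(cmask(v,"orange"),proj(v,sense()["eef_pos"])))],lambda p:box(*p,.024,.092,z+.014,z+.075),[.467,-.4,.46]))
  except Exception as e: print(n,e)
```

```text
at [ 0.466  -0.4002  0.1773] 117.01 turn/row az 0.51 step mm 145.6
[-0.03  0.1  14.55]
top [ 0.467 -0.4    0.46 ] 1.0
side [ 0.44530467 -0.41194054  1.19499946] 1.1665807560137458
```

Emit:
{"name": "drive_tool", "arguments": {
  "plan": "255 0 0.1 3 0 0 0;255 0 0 4 0 0 0;255 0 0 4 0 0 0;255 0 0 2 0 0 0;255 0 0 0.8 0 0 0;255 0 0 0.4 0 0 0;255 0 0 0.1 0 0 0;255 0 0 0 0 0 0;255 0 0 0 0 0 0"
}}

```text
time_s: 19.2
eef_pos: [0.4672, -0.4017, 0.0362]
ee_rot: [180.0, 0.1, 116.9]
force: [-0.6, 0.1, -1.4]
gripper_width: 0.0232
finger_force: 59.5
```

Emit:
{"name": "drive_tool", "arguments": {
  "plan": "255 0 0 0.1 0 0 0;255 0 0 0.05 0 0 0;255 0 0 0 0 0 0;255 0 0 0 0 0 0"
}}

```text
time_s: 19.6
eef_pos: [0.4666, -0.4009, 0.0333]
ee_rot: [180.0, -0.0, 116.9]
force: [-0.3, -0.5, -1.1]
gripper_width: 0.0234
finger_force: 59.5
```

Emit:
{"name": "drive_tool", "arguments": {
  "plan": "255 0 0 0.1 0 0 0;255 0 0 0.05 0 0 0;255 0 0 0.05 0 0 0;255 0 0 0 0 0 0;255 0 0 0 0 0 0"
}}

```text
time_s: 20.1
eef_pos: [0.4666, -0.4009, 0.0313]
ee_rot: [180.0, -0.0, 116.9]
force: [0.1, 1.1, 0.7]
gripper_width: 0.0232
finger_force: 59.6
```

Contact with the mat is light, so I release and rise.

Emit:
{"name": "drive_tool", "arguments": {
  "plan": "200 0 0 0 0 0 0;150 0 0 0 0 0 0;100 0 0 0 0 0 0;50 0 0 0 0 0 0;0 0 0 0 0 0 0;0 0 0 0 0 0 0;0 0 0 0 0 0 0;0 0 0 0 0 0 0;0 0 0 0 0 0 0;0 0 0 0 0 0 0"
}}

```text
time_s: 21.1
eef_pos: [0.4666, -0.4009, 0.0313]
ee_rot: [180.0, -0.0, 116.9]
force: [0.5, -0.2, -0.1]
gripper_width: 0.0853
finger_force: 0.0
```

Emit:
{"name": "drive_tool", "arguments": {
  "plan": "0 0 0 -1 0 0 0;0 0 0 -3 0 0 0;0 0 0 -4 0 0 0;0 0 0 -4 0 0 0;0 0 0 -4 0 0 0;0 1.5 0 -4 0 0 0;0 4 0 -2 0 0 0;0 4 0 0 0 0 0;0 0 0 0 0 0 0;0 0 0 0 0 0 0"
}}

```text
time_s: 22.1
eef_pos: [0.4236, -0.316, 0.2524]
ee_rot: [180.0, 0.1, 116.9]
force: [-0.0, 0.0, -0.2]
gripper_width: 0.0853
finger_force: 0.0
```

Run:
```python
from h import *
T=read_camera("top");S=read_camera("side");print(sense()["eef_pos"],sense()["gripper_width"])
a=cv2.resize(T["color"][140:300,150:480],(660,320));b=cv2.resize(S["color"][130:400,210:480],(270,270))
im=np.zeros((600,700,3),np.uint8);im[:320,:660]=a;im[325:595,:270]=b;im[325:595,280:640]=cv2.resize(S["color"][300:400,350:480],(360,270))
cv2.imwrite("pics/t7.png",im[...,::-1])
for n,v,u in(("top",T,(440,248)),("side",S,(415,345))):
  print(n,*fit([(v,big(cmask(v,"orange"),u))],lambda p:box(*p,.024,.092,.018,.079),[.467,-.4,.46]))
```

```text
[ 0.42385639 -0.31685766  0.25163433] 0.08502382427927427
top [ 0.467 -0.4    0.46 ] 1.0
side [ 0.46594812 -0.39862134  0.47737514] 0.04511177666060541
```

View pics/t7.png

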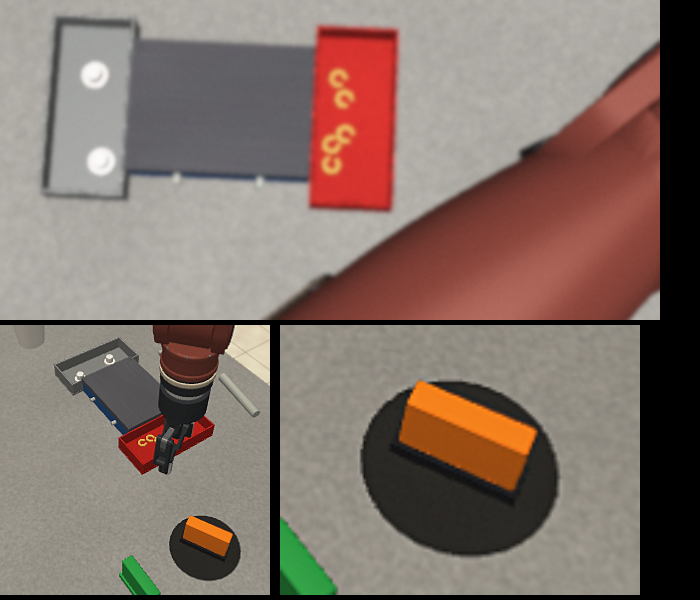

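The final picture shows all five chips in the pan, the plate clear and both bushings in the grey tray. The scraper stands upright within 2 mm of the mat centre, and the gripper is clear of everything. Handing in.

```bash
python3 -c "
from station import close_job
print(close_job())"
```

```text
the job is handed in; nothing more can be done
None
```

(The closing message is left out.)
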